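# Hold the bag peg open round the recipe card

### The job

Pinch the handles of the big wooden spring peg so that its jaws gape, and carry it to the recipe card standing in the wooden block. Bring the open jaws in from the side over either upright side edge of the card, above the block, with one jaw in front of the card and one behind and the edge well inside, and finish while still holding the peg there, squeezed wide open and touching neither card nor block, so that I can tuck the shopping list in before it bites. Do not nip the card, do not shift or tip its block, and leave everything else on the counter where it is.

Things in the scene. Friction and masses are not known exactly. Their poses are not given: they have to be found in the camera images.
- peg_mid (a point): Jumbo wooden spring peg, 55 g, lying on its side on the counter: hinge axis upright, 115 mm long, 40 mm high. Point: on the hinge axis, half-way up (20 mm over the counter). x runs from hinge to jaws, z up, y to the left; axes of the right-hand (-y) half (jaws shut: x is the peg's middle line). Opening turns each half 0.25 rad off the middle line, which stays centred between the fingers.
- peg_grip (a point): Between the peg's handles, 42 mm behind the hinge (x = -42 mm of peg_mid), half-way up: where to pinch, fingers closing along y. Handles are flat bars 6 mm thick, outer faces 18 mm apart at the hinge, 39 mm here, 48 mm at their ends (x = -60 mm). Starts to open at 5 N, 9 N holds it fully open, so grip with 15 to 25 N; then the outer faces are parallel, 17.5 mm apart. Axes as peg_mid.
- peg_tip_a (a point): Inner edge of the tip of the peg's right-hand (-y) jaw, half-way up, 55 mm from the hinge axis; axes as peg_mid. The jaws are 9 mm thick each and 40 mm high.
- peg_tip_b (a point): Inner edge of the tip of the peg's left-hand (+y) jaw, half-way up, 55 mm from the hinge axis; coincides with peg_tip_a when shut, 27 mm from it when fully open. Axes of the left-hand half.
- peg_jaw (a joint): Opening angle between the peg's two halves: 0 = shut (the spring holds it there), 0.50 rad = fully open against its stop.
- card_mid (a point): Recipe card: stiff laminated board 3 mm thick, 140 mm wide, fixed upright in a loose hardwood block 70 mm (x) by 130 mm (y), 34 mm high; together 0.36 kg. Point: centre of its width and thickness, 105 mm over the counter. x square to its faces, y level along its width, z up. Upright side edges at y = +70 and -70 mm; block top 71 mm below this point, card's top edge 65 mm above it.
- card_top (a point): Middle of the card's top edge, 170 mm above the counter; same axes as card_mid.
- dish: Small round glass dish, 90 mm across, 28 mm high, between the peg's and the card's places; origin under its centre. Leave alone.
- bowl_a: White ceramic bowl, 136 mm across, 58 mm high, far left; origin under its centre. Leave alone.
- bowl_b: White ceramic bowl, 124 mm across, 52 mm high, far right; origin under its centre. Leave alone.
- pestle: Wooden pestle lying across the counter beyond the dish, 180 mm long, 38 mm thick; origin at its centre. Leave alone.
- jug: Red plastic jug, 120 mm across, 185 mm high, near right, its handle (to 102 mm from its axis) roughly towards the robot; origin under its centre. Leave alone.
- mug: Aluminium mug, 82 mm across, 85 mm high, far left, handle on its left; origin under its centre. Leave alone.
Things that resemble listed ones, but are neither listed nor needed, are in the scene too. Leave any purple look-alike of the part that bears peg_mid alone.

How it is judged:
By the outcome, as a careful person would: the job done as asked, in the order asked, and still so for the second after the job is handed in, while the arm keeps its last pose, push and grip.
It also fails if it takes over 43 s, if anything falls off the work surface, if the arm or the gripper's body presses on something with over 40 N, if the wrist force passes 120 N, or if a joint passes its speed limit or range.

### The arm

A 7-joint arm with a two-finger parallel gripper is mounted at the origin on the work surface. World frame = base frame: x ahead of the robot, y to its left, z up, the work surface at z = 0. Lengths are in m, angles in rad, forces in N, time in s.
With the tool pointing down it reaches from about 0.4 to 0.85 m from the base axis. Payload 4.5 kg.
Tool frame: the origin (TCP) lies on the centre line of the jaws, within the pads' length; the fingertips stand 25 mm ahead of it and the grasp point (between the pads) lies 6 mm ahead of it; z points along the fingers, y is the line along which they close (so a half turn about z gives the same grasp; the last joint's range is limited). The gripper opens to 88 mm and grips with 3 to 60 N. Pads are 18 mm wide; open, the fingers measure 123 mm over their backs; the gripper's body (75 mm by 187 mm) begins 45 mm behind the grasp point.
Start: joints at [-1.108, 0.689, -0.195, 1.565, 0.157, 0.902, -0.215], TCP at [0.26, 0.568, 0.264] pointing down, gripper open.
Joint ranges: [-3.01, 3.01], [-0.46, 2.08], [-1.47, 1.51], [0.13, 2.56], [-1, 4.14], [0.04, 2.09], [-2.66, 2.66]. Speed limits (rad/s): [2.57, 2.57, 3.14, 3.14, 3.14, 3.14, 3.14].

### API

Orientations are given as [roll, pitch, yaw] about the fixed x, y, z axes, in that order (R = Rz(yaw) Ry(pitch) Rx(roll)).
In Python, from bench import * gives the robot as it stands.
- The arm moves only by the tool carry_out, never from a script. Its argument "increments" is a list of rows, each a list of 6 numbers: the shift along the tool's x, y, z normalised to -1 to 1, where 1 is 5 cm, then the turn, a rotation vector about the tool's x, y, z normalised to -1 to 1, where 1 is 2 pi rad. A call has 1 to 10 rows; each row shifts and turns the commanded pose from where the row before left it, along the tool's axes as they then stand; what a row does not reach is not made up. A row lasts 1/8 s, in which the tool goes at most 62.5 mm and 10.7 degrees, less where a joint would pass 70% of its speed; a pose out of reach is approached as far as the arm can. A call with a number of a shift or a turn outside -1 to 1 is refused whole. A call with a gripper value outside its range is refused whole. "fingers" is the opening, from 0 (shut) to 1 (fully open), set as the call begins (left out, the last holds). The fingers move at their own pace and stop on an object; "newtons" is the grip in N (left out, the last holds). Time passes only in rows, so rows that do not move let the fingers close. It gives the time, the measured TCP pose, the force, the opening and the grip force at its end, in the units of the state.
- get_obs(): the state, without advancing time (a new reading comes with each control period).
- get_image(name): name is "scene" or "top" or "wrist"; returns the picture (384x512x3 uint8, red, green, blue); there is no depth.
- calibration(name): a dict with "fx", "fy", "cx", "cy" (pixels), "rvec" (rotation vector, rad) and "tvec" (3), from world to camera coordinates, as OpenCV has them; the wrist camera has in their place "hand_eye" (4x4, takes a point from camera to tool coordinates, whose origin is the TCP and whose axes are the flange's). Camera axes: x right, y down, z forward; pixel columns grow to the right and rows downward; lengths in m; the calibration is good to about 2 mm. A picture is of the moment at which its call begins: read the wrist's pose just before it. calibration takes no time and is no camera call.
- sign_off(): hands the job in; it is judged then, once.
The state is a dict: "clock": time; "qpos": joint angles; "joint_velocities": joint speeds; "joint_torque": joint torques, N m; "tcp_pos": TCP position; "eef_rot": TCP orientation; "wrist_force": force on the tool from outside, world axes, zero at the start; "ft_torque": the same for the moment, N m; "width": finger opening in m; "grip_force": force on a finger pad.
Only numpy, scipy, OpenCV 4.12 (cv2) and the standard library are available. Lean on these libraries where they do the work, as an engineer would, in place of code of your own. Each camera call takes 0.05 s, during which the arm holds its last target. There are 200 camera calls.

## Working session

There is one attempt and no reset: what is moved stays moved. The work goes in short steps, Python scripts to look and compute and a tool call to move; the robot and the scene stay as the last step left them, time stands still between calls to the robot, and variables do not carry over. Pictures are saved under pics/ and viewed, at most 10 in all, crops included, and the job is handed in when it is done.

Besides the shell and the picture viewer there is one more tool, called after "Call:" as a command line: name --pt "numbers of a row" for each row, then --argument value for the rest. carry_out: Moves the arm, as the interface text tells. Scaled input: -1 to 1 covers 5 cm each way for a shift and 2 pi rad each way for a turn. Its arguments: {"type":"object","properties":{"increments":{"type":"array","items":{"type":"array","items":{"type":"number","minimum":-1,"maximum":1}}},"fingers":{"type":"number"},"newtons":{"type":"number"}},"required":["increments"]}

```bash
ls; mkdir -p pics; python3 - <<'E'
from bench import *
import cv2,pickle
d={}
for n in ("scene","top"):
    im=get_image(n); d[n]=im; cv2.imwrite(f"pics/{n}0.png",im[:,:,::-1]); print(n,calibration(n))
print(calibration("wrist"))
print(get_obs())
E
```

```text
pics
scene {'fx': 353.953096488332, 'fy': 353.953096488332, 'cx': 260.25007218363334, 'cy': 193.86162499479937, 'rvec': array([ 1.54032367,  1.93986898, -0.85787321]), 'tvec': array([ 0.12173167, -0.24731703,  1.50604054])}
top {'fx': 436.49891373442114, 'fy': 436.49891373442114, 'cx': 250.49177808821798, 'cy': 186.8493676756389, 'rvec': array([ 2.15836082, -2.20377505,  0.08358338]), 'tvec': array([-0.00162202,  0.54714431,  1.33807021])}
{'fx': 335.6636549023513, 'fy': 335.6636549023513, 'cx': 253.08592017860533, 'cy': 189.90245742037354, 'hand_eye': array([[-4.00384648e-04, -9.65095080e-01, -2.61899458e-01,
         6.69136431e-02],
       [ 9.99999918e-01, -3.69342044e-04, -1.67753022e-04,
         8.25699838e-05],
       [ 6.51671348e-05, -2.61899503e-01,  9.65095149e-01,
        -1.19983682e-01],
       [ 0.00000000e+00,  0.00000000e+00,  0.00000000e+00,
         1.00000000e+00]])}
{'clock': 0.1, 'qpos': array([-1.10820474,  0.68990614, -0.19454287,  1.56621083,  0.15733161,
        0.90249558, -0.21508873]), 'joint_velocities': array([-2.24603955e-03, -3.56700207e-03,  2.33338254e-03, -3.46445564e-03,
       -6.52903198e-05, -1.07810078e-03,  1.43874371e-03]), 'joint_torque': array([-3.08840936e-03, -5.28499031e+01, -1.27173409e+00, -1.53838599e+01,
       -5.26537537e-02,  1.97850546e-03,  6.51224696e-05]), 'tcp_pos': array([0.25967663, 0.56793836, 0.2629948 ]), 'eef_rot': array([-3.13997327e+00,  1.26237130e-04,  2.71292236e+00]), 'wrist_force': array([-0.35789308, -0.83587871, -0.20180238]), 'ft_torque': array([ 0.05737551, -0.05318702, -0.02181674]), 'grip_force': 0.0, 'width': 0.08814360123558}
```

View pics/scene0.png

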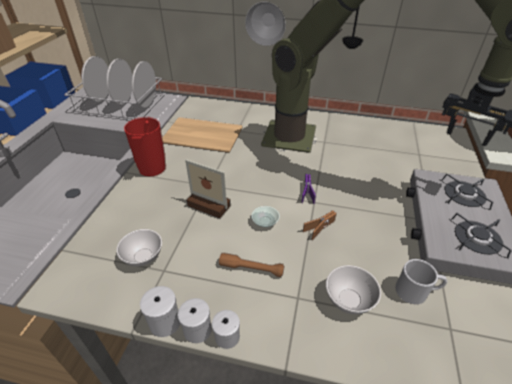

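View pics/top0.png

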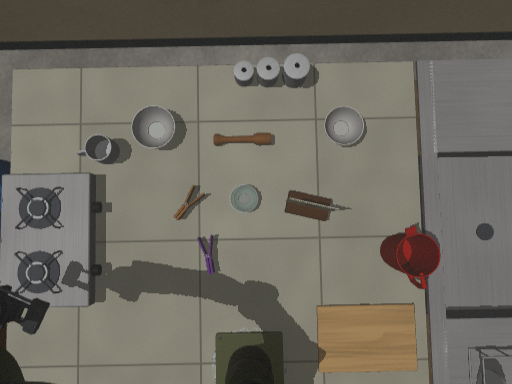

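The scene and top views show the wooden peg (top about 187,205), the purple look-alike (207,255), the dish (245,198) and the card block (310,205). I'll zoom in on the peg and card.

```bash
cat > h.py <<'E'
from bench import *
import numpy as np, cv2
from scipy.spatial.transform import Rotation as Ro
def cam(n,o=None):
    c=calibration(n)
    K=np.array([[c['fx'],0,c['cx']],[0,c['fy'],c['cy']],[0,0,1]])
    if n!='wrist':
        R=cv2.Rodrigues(c['rvec'])[0]; return K,R,np.array(c['tvec'])
    T=np.eye(4);T[:3,:3]=Ro.from_euler('xyz',o['eef_rot']).as_matrix();T[:3,3]=o['tcp_pos']
    M=np.linalg.inv(T@c['hand_eye']); return K,M[:3,:3],M[:3,3]
def cast(C,uv,z):
    K,R,t=C; uv=np.atleast_2d(uv).astype(float)
    d=np.c_[uv,np.ones(len(uv))]@np.linalg.inv(K).T@R; o=-R.T@t
    return o+d*((z-o[2])/d[:,2])[:,None]
def proj(C,P):
    K,R,t=C; p=(np.atleast_2d(P)@R.T+t)@K.T; return p[:,:2]/p[:,2:]
E
python3 - <<'E'
from h import *
a=cv2.imread('pics/top0.png'); b=cv2.imread('pics/scene0.png')
r=lambda im,x,y,w,h:cv2.resize(im[y:y+h,x:x+w],(400,300),interpolation=cv2.INTER_CUBIC)
cv2.imwrite('pics/z.png',np.vstack([np.hstack([r(a,160,180,60,45),r(a,280,180,80,60)]),np.hstack([r(b,290,200,60,45),r(b,175,155,80,60)])]))
E
```

```text
(no output)
```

View pics/z.png

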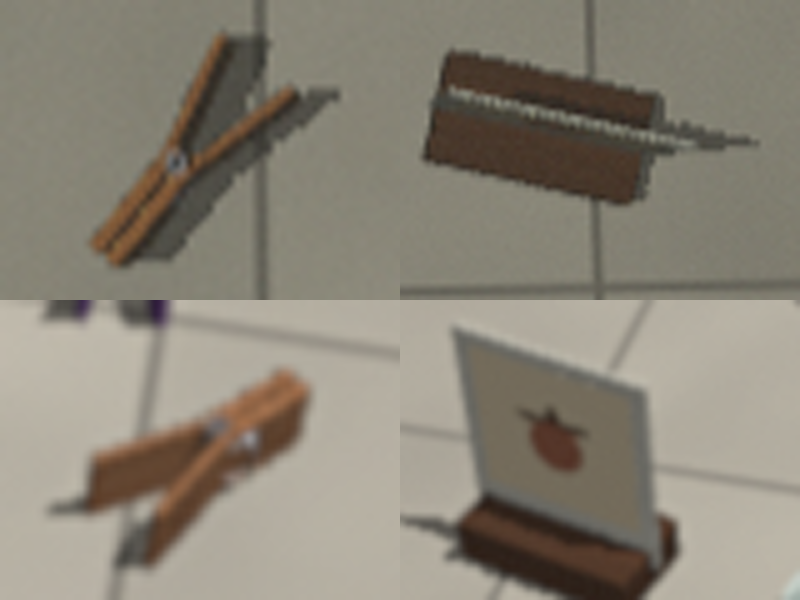

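The crops show:
- **Peg:** jaws point down-left (tips about 174.6,216.7 mid), the coil is at (186.6,204), and the handle ends are at (193.3,186) and (203.8,194).
- **Card and block:** the card's top edge runs from about (289,198) to (339,209.5), and the block top corners are visible.

Next I'll turn these into positions.

```bash
python3 - <<'E'
from h import *
T=cam('top');S=cam('scene')
f=lambda p,x,y,s:np.array(p,float)/s+[x,y]
peg=cast(T,f([(222,40),(292,93),(177,160),(97,243),(120,262)],160,180,400/60),.04)
print('peg hE,hE,hinge,tips',peg.round(3)[:,:2]); 
ax=peg[3:].mean(0)-peg[:2].mean(0); print('ang',np.degrees(np.arctan2(ax[1],ax[0])),np.linalg.norm(ax))
b=cast(T,f([(47,50),(260,95),(235,205),(25,158)],280,180,5),.034)[:,:2]
print('block',b.round(3),b.mean(0)); e=b[1]+b[2]-b[0]-b[3];print('ang',np.degrees(np.arctan2(e[1],e[0])),np.linalg.norm(e)/2)
# scene: card top corners at z=.17
c=cast(S,f([(55,28),(247,90)],175,155,5),.17)[:,:2]; e=c[0]-c[1]
print('card scene',c.round(3),c.mean(0),np.degrees(np.arctan2(e[1],e[0])),np.linalg.norm(e))
c=cast(T,f([(47,90),(298,148)],280,180,5),.17)[:,:2]; e=c[1]-c[0]
print('card top',c.round(3),c.mean(0),np.degrees(np.arctan2(e[1],e[0])),np.linalg.norm(e))
# masks
for n,z in(('top',.0),):
    print('dish',cast(T,[(245,198)],.014),'jug',cast(T,[(418,256),(424,285)],.185))
def pegmask(n):
    im=cv2.cvtColor(cv2.imread(f'pics/{n}0.png'),cv2.COLOR_BGR2HSV)
E
```

```text
peg hE,hE,hinge,tips [[0.552 0.163]
 [0.527 0.131]
 [0.497 0.184]
 [0.46  0.221]
 [0.451 0.21 ]]
ang 140.599652135146 0.10875457369905872
block [[ 0.534 -0.133]
 [ 0.503 -0.263]
 [ 0.436 -0.245]
 [ 0.468 -0.117]] [ 0.48517744 -0.18960527]
ang -103.48814858456193 0.13275493437702507
card scene [[ 0.478 -0.25 ]
 [ 0.509 -0.118]] [ 0.49392584 -0.18429059] -103.13450642701801 0.13587891411651135
card top [[ 0.502 -0.12 ]
 [ 0.467 -0.258]] [ 0.48475518 -0.18884739] -104.2408655671662 0.14198130000590228
dish [[0.51297624 0.00487136 0.014     ]] jug [[ 0.33736211 -0.46179018  0.185     ]
 [ 0.25983674 -0.47400444  0.185     ]]
```

```bash
cat >> h.py <<'E'
def plan(pos,yaw):
    """turn needed (levelled tool-down, yaw deg) and afterwards the shift in the turned tool's axes, in move units"""
    o=get_obs(); R0=Ro.from_euler('xyz',o['eef_rot']); R1=Ro.from_euler('xyz',[np.pi,0,np.radians(yaw)])
    print('now',o['tcp_pos'].round(4),np.degrees(o['eef_rot']).round(2),'t',o['clock'],'w',o['width'],'g',o['grip_force'],'F',np.round(o['wrist_force'],1))
    print('turn',((R0.inv()*R1).as_rotvec()/2/np.pi).round(4),'shift',(R1.inv().apply(np.array(pos)-o['tcp_pos'])/.05).round(3))
E
python3 -c "
from h import *
plan([.53,.158,.17],141)"
```

```text
now [0.2597 0.5679 0.263 ] [-1.7991e+02  1.0000e-02  1.5544e+02] t 0.1 w 0.08814360123558 g 0.0 F [-0.4 -0.8 -0.2]
turn [-0.0003  0.0001  0.0401] shift [-9.361 -2.969  1.86 ]
```

Call:
carry_out --pt "0 0 0 0 0 0.02" --pt "0 0 0 0 0 0.02" --pt "-0.78 -0.25 0.155 0 0 0" --pt "-0.78 -0.25 0.155 0 0 0" --pt "-0.78 -0.25 0.155 0 0 0" --pt "-0.78 -0.25 0.155 0 0 0" --pt "-0.78 -0.25 0.155 0 0 0" --pt "-0.78 -0.25 0.155 0 0 0" --pt "-0.78 -0.25 0.155 0 0 0" --pt "-0.78 -0.25 0.155 0 0 0" --fingers 1

```text
clock: 1.35
tcp_pos: [0.44, 0.2932, 0.2012]
eef_rot: [-3.141, -0.0, 2.462]
wrist_force: [0.6, 0.1, -0.1]
width: 0.0879
grip_force: 0.0
```

Call:
carry_out --pt "-0.78 -0.25 0.155 0 0 0" --pt "-0.78 -0.25 0.155 0 0 0" --pt "-0.78 -0.25 0.155 0 0 0" --pt "-0.78 -0.25 0.155 0 0 0" --pt "0 0 0 0 0 0" --pt "0 0 0 0 0 0" --pt "0 0 0 0 0 0"

```text
clock: 2.22
tcp_pos: [0.5287, 0.1592, 0.1709]
eef_rot: [3.141, -0.001, 2.464]
wrist_force: [-0.1, 0.5, 1.0]
width: 0.0884
grip_force: 0.0
```

```bash
python3 - <<'E'
from h import *
plan([.53,.158,.17],141)
o=get_obs(); im=get_image('wrist'); cv2.imwrite('pics/w1.png',im[:,:,::-1]); np.save('w1.npy',o,allow_pickle=True)
E
```

```text
now [0.5287 0.1592 0.1709] [ 1.7996e+02 -5.0000e-02  1.4118e+02] t 2.225 w 0.08837695782468966 g 0.0 F [-0.1  0.5  1. ]
turn [ 0.0001 -0.0001  0.0005] shift [-0.036 -0.002  0.017]
```

View pics/w1.png

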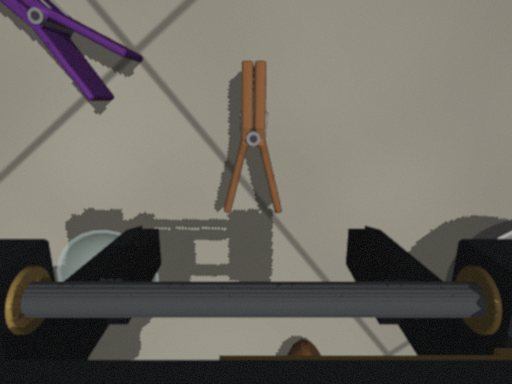

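The wrist view shows the peg aligned between the fingers. The hinge is at (253,139), the jaw tips at (247,62) and (261,62), and the handle ends at (228,210) and (278,210).

```bash
python3 - <<'E'
from h import *
o=np.load('w1.npy',allow_pickle=True).item(); C=cam('wrist',o)
p=cast(C,[(253,139),(254,62),(228,211),(278,211)],.04)[:,:2]; print(p.round(4))
d=p[1]-p[2:].mean(0); a=np.arctan2(d[1],d[0]); x=d/np.linalg.norm(d); print(np.degrees(a),np.linalg.norm(d))
g=p[0]-.042*x; print('grip',g, 'from tips', p[1]-.097*x)
plan([g[0],g[1],.031],np.degrees(a))
E
```

```text
[[0.499  0.1832]
 [0.4575 0.2175]
 [0.5306 0.1325]
 [0.5553 0.1632]]
140.79060550265876 0.110229050931151
grip [0.53151392 0.15669672] from tips [0.53267689 0.15621227]
now [0.5287 0.1591 0.1709] [ 1.7996e+02 -4.0000e-02  1.4118e+02] t 2.275 w 0.0882045921034366 g 0.0 F [ 0.2 -0.8 -0.4]
turn [ 0.0001 -0.0001  0.0011] shift [-7.300e-02 -2.000e-03  2.798e+00]
```

Call:
carry_out --pt "-0.08 0 0.3 0 0 0.001" --pt "0 0 0.5 0 0 0" --pt "0 0 0.5 0 0 0" --pt "0 0 0.5 0 0 0" --pt "0 0 0.5 0 0 0" --pt "0 0 0.3 0 0 0" --pt "0 0 0.2 0 0 0" --pt "0 0 0 0 0 0" --pt "0 0 0 0 0 0"

```text
clock: 3.4
tcp_pos: [0.5329, 0.1551, 0.0313]
eef_rot: [3.141, 0.001, 2.455]
wrist_force: [-0.2, 0.1, 0.6]
width: 0.0881
grip_force: 0.0
```

Call:
carry_out --pt "0 0 0 0 0 0" --pt "0 0 0 0 0 0" --pt "0 0 0 0 0 0" --pt "0 0 0 0 0 0" --pt "0 0 0 0 0 0" --pt "0 0 0 0 0 0" --pt "0 0 0 0 0 0" --pt "0 0 0 0 0 0" --fingers 0 --newtons 20

```text
clock: 4.4
tcp_pos: [0.5326, 0.1551, 0.0307]
eef_rot: [3.141, 0.0, 2.455]
wrist_force: [-0.1, -0.3, 0.5]
width: 0.0167
grip_force: 20.0
```

Call:
carry_out --pt "0 0 -0.2 0 0 0" --pt "0 0 -0.4 0 0 0" --pt "0 0 -0.6 0 0 0" --pt "0 0 -0.7 0 0 0" --pt "0 0 -0.7 0 0 0" --pt "0 0 -0.7 0 0 0" --pt "0 0 -0.7 0 0 0" --pt "0 0 -0.6 0 0 0" --pt "0 0 -0.3 0 0 0" --pt "0 0 0 0 0 0"

```text
clock: 5.65
tcp_pos: [0.5327, 0.155, 0.2764]
eef_rot: [3.14, 0.001, 2.455]
wrist_force: [-0.4, 0.0, -0.9]
width: 0.0163
grip_force: 20.0
```

```bash
python3 - <<'E'
from h import *
# goal (right edge): grasp point 75 mm outside edge along card y; peg x yaw 76.5
plan([.45,-.40,.275],76.5)
o=get_obs(); im=get_image('wrist'); cv2.imwrite('pics/w2.png',im[:,:,::-1]); np.save('w2.npy',o,allow_pickle=True)
E
```

```text
now [0.5327 0.155  0.2764] [1.7993e+02 5.0000e-02 1.4067e+02] t 5.65 w 0.016324823665777255 g 19.999908122699708 F [-0.4  0.  -0.9]
turn [0.0003 0.     0.1783] shift [-11.18    0.984   0.028]
```

View pics/w2.png

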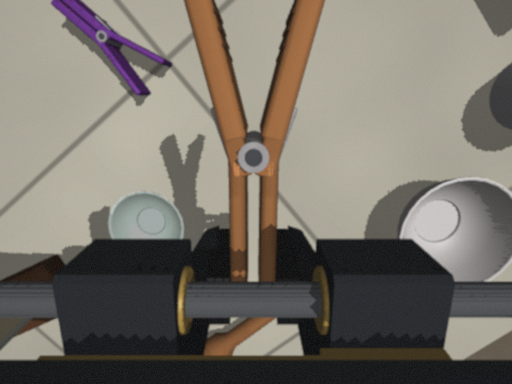

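The wrist view shows the peg held wide open and symmetric: hinge at (253,157), jaws spread from (205,0) to (308,0). Next is the turn and the carry over the card at height.

Call:
carry_out --pt "0 0 0 0 0 0.018" --pt "0 0 0 0 0 0.024" --pt "0 0 0 0 0 0.024" --pt "0 0 0 0 0 0.024" --pt "0 0 0 0 0 0.024" --pt "0 0 0 0 0 0.024" --pt "0 0 0 0 0 0.024" --pt "0 0 0 0 0 0.016" --pt "0 0 0 0 0 0"

```text
clock: 6.82
tcp_pos: [0.5316, 0.1548, 0.2742]
eef_rot: [-3.139, 0.002, 1.338]
wrist_force: [0.0, -0.0, -1.1]
width: 0.0161
grip_force: 20.0
```

```bash
python3 - <<'E'
from h import *
plan([.46,-.367,.275],76.5)
o=np.load('w2.npy',allow_pickle=True).item();C=cam('wrist',o)
h=cast(C,[(253,157)],o['tcp_pos'][2]+.009)[0]-o['tcp_pos']
print('hinge in tool',Ro.from_euler('xyz',o['eef_rot']).inv().apply(h))
E
```

```text
now [0.5316 0.1548 0.2742] [-1.7987e+02  1.3000e-01  7.6670e+01] t 6.825 w 0.0161439293589468 g 20.000387344043702 F [ 0.  -0.  -1.1]
turn [-0.0004  0.0004  0.0005] shift [-10.483   1.043  -0.015]
hinge in tool [ 0.04843813  0.0002051  -0.00904038]
```

Call:
carry_out --pt "-0.4 0.04 0 0 0 0" --pt "-0.75 0.075 0 0 0 0" --pt "-0.85 0.085 0 0 0 0" --pt "-0.85 0.085 0 0 0 0" --pt "-0.85 0.085 0 0 0 0" --pt "-0.85 0.085 0 0 0 0" --pt "-0.85 0.085 0 0 0 0" --pt "-0.85 0.085 0 0 0 0" --pt "-0.85 0.085 0 0 0 0" --pt "-0.85 0.085 0 0 0 0"

```text
clock: 8.07
tcp_pos: [0.4772, -0.2436, 0.2755]
eef_rot: [-3.141, 0.0, 1.336]
wrist_force: [0.8, -0.4, -0.4]
width: 0.0163
grip_force: 20.0
```

Call:
carry_out --pt "-0.85 0.085 0 0 0 0" --pt "-0.7 0.07 0 0 0 0" --pt "-0.5 0.05 0 0 0 0" --pt "-0.33 0.035 0 0 0 0" --pt "0 0 0 0 0 0" --pt "0 0 0 0 0 0" --pt "0 0 0 0 0 0"

```text
clock: 8.95
tcp_pos: [0.4636, -0.3581, 0.2757]
eef_rot: [-3.141, -0.001, 1.339]
wrist_force: [-0.6, 0.2, -0.2]
width: 0.0167
grip_force: 20.0
```

```bash
python3 - <<'E'
from h import *
plan([.46,-.367,.275],76.5)
o=get_obs(); im=get_image('wrist'); cv2.imwrite('pics/w3.png',im[:,:,::-1]); np.save('w3.npy',o,allow_pickle=True)
E
```

```text
now [ 0.4636 -0.3581  0.2757] [-1.7999e+02 -5.0000e-02  7.6720e+01] t 8.95 w 0.016742385953452496 g 19.999903386924416 F [-0.6  0.2 -0.2]
turn [-0.     -0.0001  0.0006] shift [-0.19  -0.027  0.014]
```

View pics/w3.png

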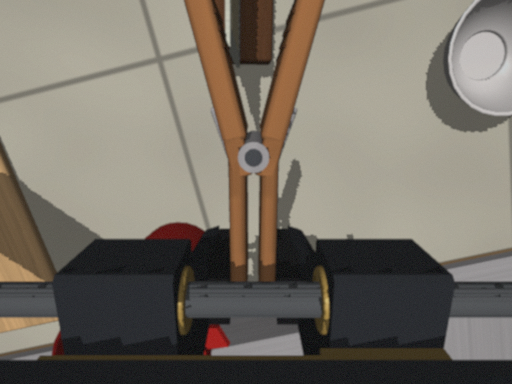

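The wrist view shows the card's right end with its block, roughly (225–272, 0–65), between the open jaws but off their midline. I'll crop that area.

```bash
python3 - <<'E'
from h import *
o=np.load('w3.npy',allow_pickle=True).item();C=cam('wrist',o)
for z in(.17,.125,.034): print(z,proj(C,[(.469,-.257,z),(.485,-.189,z),(.469+.005*.23,-.257+.005,z)]).round(0).tolist())
im=cv2.imread('pics/w3.png'); cv2.imwrite('pics/z3.png',cv2.resize(im[0:90,190:310],(800,600),interpolation=cv2.INTER_CUBIC))
E
```

```text
0.17 [[224.0, 45.0], [221.0, -87.0], [224.0, 36.0]]
0.125 [[229.0, 54.0], [227.0, -53.0], [229.0, 47.0]]
0.034 [[235.0, 66.0], [234.0, -11.0], [235.0, 60.0]]
```

View pics/z3.png

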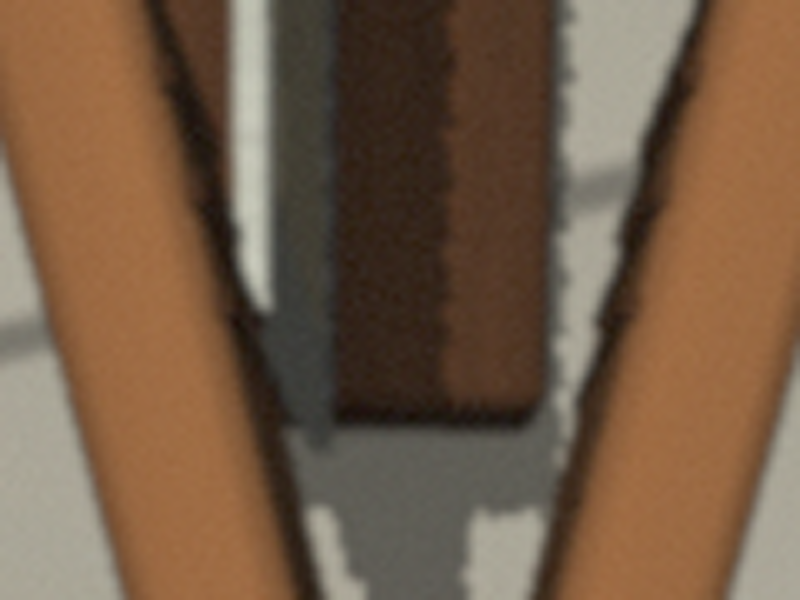

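In the crop, the card's top strip spans full-image columns 224.5–231. Its end is at about (228,46.5), and it runs parallel to the tool's x.

```bash
python3 - <<'E'
from h import *
o=np.load('w3.npy',allow_pickle=True).item();C=cam('wrist',o)
p=cast(C,[(227.7,46.5),(227.5,0)],.17); Rt=Ro.from_euler('xyz',o['eef_rot'])
print(p.round(4)); print('tool',Rt.inv().apply(p-o['tcp_pos']).round(4))
E
```

```text
[[ 0.471  -0.2583  0.17  ]
 [ 0.4774 -0.233   0.17  ]]
tool [[ 0.0987 -0.0156  0.1058]
 [ 0.1248 -0.0152  0.1058]]
```

Call:
carry_out --pt "-0.2 -0.15 0 0 0 0" --pt "-0.2 -0.16 0 0 0 0" --pt "0 0 0.3 0 0 0" --pt "0 0 0.5 0 0 0" --pt "0 0 0.5 0 0 0" --pt "0 0 0.5 0 0 0" --pt "0 0 0.4 0 0 0" --pt "0 0 0.2 0 0 0" --pt "0 0 0 0 0 0" --pt "0 0 0 0 0 0"

```text
clock: 10.25
tcp_pos: [0.4438, -0.3756, 0.1562]
eef_rot: [3.14, 0.0, 1.337]
wrist_force: [-0.2, -1.3, -0.4]
width: 0.0163
grip_force: 20.0
```

```bash
python3 - <<'E'
from h import *
plan([.46,-.367,.155],76.7)
o=get_obs(); im=get_image('wrist'); np.save('w4.npy',o,allow_pickle=True);cv2.imwrite('pics/w4.png',im[:,:,::-1])
p=np.array([[.471,-.2583,.17]]);print('edge in tool',Ro.from_euler('xyz',o['eef_rot']).inv().apply(p-o['tcp_pos']).round(4),proj(cam('wrist',o),p))
E
```

```text
now [ 0.4438 -0.3756  0.1562] [1.7993e+02 2.0000e-02 7.6590e+01] t 10.25 w 0.016324714340280752 g 19.9998869583942 F [-0.2 -1.3 -0.4]
turn [ 0.0002  0.0001 -0.0003] shift [0.242 0.277 0.025]
edge in tool [[ 0.1204 -0.0007 -0.0138]] [[ 249.48108927 -110.40292554]]
```

View pics/w4.png

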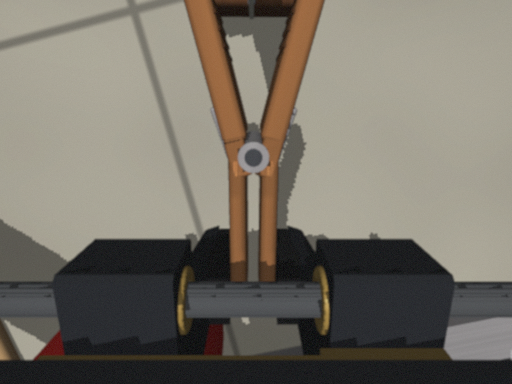

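The wrist view shows the card's lower edge at (252,8), on the peg's midline. Now I'll move in and lower.

Call:
carry_out --pt "0.1 -0.01 0 0 0 0" --pt "0.2 0 0 0 0 0" --pt "0.25 0 0 0 0 0" --pt "0.2 0 0 0 0 0" --pt "0.1 0 0 0 0 0" --pt "0 0 0.15 0 0 0" --pt "0 0 0.2 0 0 0" --pt "0 0 0.15 0 0 0" --pt "0 0 0 0 0 0" --pt "0 0 0 0 0 0"

```text
clock: 11.55
tcp_pos: [0.4527, -0.334, 0.1306]
eef_rot: [-3.142, -0.0, 1.336]
wrist_force: [0.1, -0.1, -0.4]
width: 0.0166
grip_force: 20.0
```

```bash
python3 - <<'E'
from h import *
plan([.46,-.367,.13],76.7)
o=get_obs(); im=get_image('wrist'); t=get_image('top');s=get_image('scene')
p=np.array([[.471,-.2583,.12]]);print('edge in tool',Ro.from_euler('xyz',o['eef_rot']).inv().apply(p-o['tcp_pos']).round(4))
r=lambda a:cv2.resize(a[:,:,::-1],(400,300),interpolation=cv2.INTER_CUBIC)
cv2.imwrite('pics/z5.png',np.vstack([np.hstack([r(im),r(im[0:90,193:313])]),np.hstack([r(t[160:250,280:400]),r(s[140:215,150:250])])]))
E
```

```text
now [ 0.4527 -0.334   0.1306] [-180.     -0.     76.57] t 11.55 w 0.016641040704783797 g 19.999928812030703 F [ 0.1 -0.1 -0.4]
turn [-0.     -0.     -0.0004] shift [-0.608  0.294  0.012]
edge in tool [[0.0779 0.0002 0.0106]]
```

View pics/z5.png

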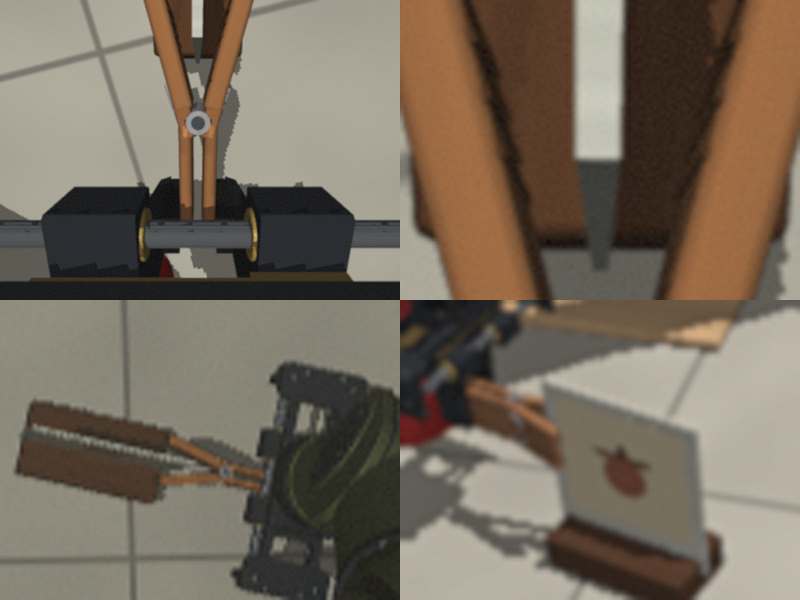

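The views show the card's edge centred between the open jaws (wrist column about 253) and inside them. There is a clear gap on both sides, and the block has not moved. Handing in.

```bash
python3 -c "
from bench import *
print(sign_off())"
```

```text
the job is handed in; nothing more can be done
None
```

The job is handed in: the peg is held squeezed wide open over the card's right-hand side edge, with that edge centred about 2 cm inside the jaws, above the block and touching neither by the final camera views and a near-zero wrist force (finished at about 11.7 s of the 43 s allowed).

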